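# Shut the disc lid and press play

## Robot

A 6-joint arm with a two-finger parallel gripper is mounted at the origin on the work surface. World frame = base frame: x ahead of the robot, y to its left, z up, the work surface at z = 0. Lengths are in m, angles in rad, forces in N, time in s.
With the tool pointing down it reaches from about 0.375 to 0.9 m from the base axis. Payload 3.1 kg.
Tool frame: the origin (TCP) lies midway between the tips of the shut fingers; the grasp point (between the pads) lies robot.tcp_to_grasp behind it (robot.tcp_to_grasp is the distance from the TCP to the grasp point, in m); z points along the fingers, y is the direction in which the jaws open and shut (so a half turn about z gives the same grasp; the last joint's range is limited). The gripper opens to 87 mm and grips with 3 to 60 N. Pads are 19 mm wide; open, the fingers measure 117 mm over their backs; the gripper's body (75 mm by 190 mm) begins 51 mm behind the grasp point.
Start: joints at [1.089, 0.527, 1.433, -0, 1.181, -0.178], TCP at [0.187, 0.596, 0.223] pointing down, gripper open.
Joint ranges: [-3.08, 3.08], [-0.75, 2.2], [0.22, 2.44], [-1.43, 4.57], [0, 2.65], [-2.85, 2.85]. Speed limits (rad/s): [2.79, 2.79, 3.14, 3.14, 3.14, 3.14].

## Interface

Orientations are given as a unit quaternion [x, y, z, w].
In Python, from rig import robot, cams, nets gives the robot as it stands. The module is installed in compiled form; this text tells all that it offers.
- The arm moves only by the tool play_rows, never from a script. Its argument "commands" is a list of rows, each an object of numbers: "x", "y", "z": the shift along the tool's x, y, z in mm; "spin": the turn about the tool's z in rad. In form: [{"x": .., "y": .., "z": .., "spin": ..}, ...]. A call has 1 to 8 rows; each row shifts and turns the pose as measured when the row begins, along the tool's axes as they then stand; what a row does not reach is not made up. A row lasts 1/10 s, in which the tool goes at most 50 mm and 8.59 degrees, less where a joint would pass 70% of its speed; a pose out of reach is approached as far as the arm can. A call is refused whole if a number of a shift passes 50 or a number of a turn 0.15, either way. A call with a gripper value outside its range is refused whole. "grip" is the opening, from 0 (shut) to 1 (fully open), set as the call begins (left out, the last holds). The fingers move at their own pace and stop on an object; "newtons" is the grip in N (left out, the last holds). Time passes only in rows, so rows that do not move let the fingers close. It gives the time, the measured TCP pose, the force and the opening at its end, in the units of the state.
- robot.get_obs(): the state, without advancing time (a new reading comes with each control period).
- cams.camera(name): name is "scene" or "top" or "wrist"; returns a dict with "img" (420x560x3 uint8, red, green, blue), "fx", "fy", "cx", "cy" (pixels), "world_to_cam" (4x4, takes a point from world to camera coordinates); the wrist camera has in their place "mount" (4x4, takes a point from camera to tool coordinates, whose origin is the TCP and whose axes are the flange's). Camera axes: x right, y up, looking along -z (the intrinsics and any distortion apply to the point x, -y, -z); pixel columns grow to the right and rows downward; lengths in m; the calibration is good to about 2 mm. A picture is of the moment at which its call begins: read the wrist's pose just before it. There is no depth.
- robot.hand_in(): hands the job in, once; it reports no verdict.
Trained networks look in a picture, given as the dict that the camera call returned (one of the last four; its "shot" number tells which), for a name from the list of things; names that differ only in an ending like _2 or _b are one class to them, and where a whole thing is asked for, a point or a joint stands for the part that bears it (a point fixed in the world has none). Each returns a list of dicts, best first, with "conf" (0 to 1); they miss things now and then, are a little off and sometimes report something else, mostly with a low value. They report only what shows in the picture. A call takes as long as a camera call.
- nets.outline_of(picture, name): "region" (420x560 bool, what is visible of it) and "pixel" ([column, row] in pixels, amid what is visible of it).
The state is a dict: "time": time; "q": joint angles; "joint_velocities": joint speeds; "joint_torque": joint torques, N m; "position": TCP position; "tool_rot": TCP orientation; "ft_force": force on the tool from outside, world axes, zero at the start; "moment": the same for the moment, N m; "grip_width": finger opening in m.
Only numpy, scipy, OpenCV 4.12 (cv2) and the standard library are available. Lean on these libraries where they do the work, as an engineer would, in place of code of your own. Each camera call takes 0.05 s, during which the arm holds its last target.

## Task

A donated CD radio stands on the test bench with its disc lid open and a disc in it. To try it out, gently push the lid fully shut with your fingertips, then press the play key (the big round one, second from the left in the row of keys along the front of the top) right down and let it come up again. Press no other key, and leave the radio and the things around it where they stand.

Things in the scene. Friction and masses are not known exactly. Their poses are not given: they have to be found in the camera images.
- radio: portable CD radio, silver, loose on the bench, 2.2 kg, 230 mm deep (x), 370 wide (y), flat top panel 142 mm high. Origin: centre of the underside. Its front (two round speakers) faces its own -x; +y is its left as the user sees it. Folded handle behind (bar at x = +128, 112 high); thin aerial on the top at x = +102, 8 high; two dials 38 across, 10 high on the top at (-70, +135), (-70, -135) mm
- lid (a joint): angle of the disc lid: silver frame, clear window, 136 mm from rear hinge to free edge, 140 wide (y), 8 thick, in the middle of the radio's top. 0 = fully shut, its outer face flush with the top panel; grows as the free edge, nearest the radio's front, swings up and back; stop at 1.35 rad. Stiff hinge: stays at any angle, closes at about 0.5 N on the free edge
- lid_hinge (a point): middle of the lid's hinge line, which runs along the radio's y, at radio (+80, 0, 142) mm; axes as the radio's
- lid_edge (a point): middle of the lid's free edge, on its outer face, 136 mm from the hinge; axes turn with the lid: -x from the hinge to the free edge, z out of the outer face
- play_key (a joint): play key: a round black key 30 mm across with a triangle and two bars on it, the biggest of five keys in a row along the front of the top panel, second from the left. Value = metres pressed in: 0 = up, 0.004 = right down. Spring: starts to move at 1.5 N, right down at 3.5 N, comes up by itself
- play_top (a point): centre of the top of the play key, at radio (-85, +33, 147) mm when up, 5 mm above the panel; axes as the radio's. The nearest edges of its neighbours, equally tall, are 25 mm from this centre on either side along y
- stop_key (a joint): stop key, small oblong black key 20 x 13 mm with a small square, leftmost in the row, centred at (-85, +68) mm on the radio; same spring and travel as the play key; value = metres pressed in (0 to 0.004)
- back_key (a joint): back key, small oblong black key 20 x 13 mm with a triangle and a bar, third from the left, centred at (-85, -2) mm on the radio; same spring and travel as the play key; value = metres pressed in (0 to 0.004)
- next_key (a joint): next key, small oblong black key 20 x 13 mm with a triangle and a bar, fourth from the left, centred at (-85, -32) mm on the radio; same spring and travel as the play key; value = metres pressed in (0 to 0.004)
- program_key (a joint): program key, small oblong black key 20 x 13 mm with a small outlined oblong, rightmost in the row, centred at (-85, -62) mm on the radio; same spring and travel as the play key; value = metres pressed in (0 to 0.004)
- cd_cases: two CD cases stacked flat, 125 x 142 mm, 20 mm high, loose beside the radio; origin: centre of the underside; leave alone
- mug: white mug 82 mm across, 95 mm high, handle at its +y, loose beside the radio; origin: centre of the underside; leave alone
- remote: black remote control 165 mm long (its x), 46 mm wide, 18 mm high, loose in front of the radio; origin: centre of the underside; leave alone
- screwdriver: black-handled screwdriver 170 mm long, lying along its x in front of the radio; 26 mm high, handle to -x; origin under its middle; leave alone

How it is judged:
On the way, in this order (a step that is already met when the one before it is completed fails the run):
1. the disc lid is pushed fully shut (value of joint lid below 0.04 rad), for 0.1 s.
2. the play key is pressed right down (value of joint play_key above 0.0028 m), for 0.05 s.
At the end, for the whole second after the job is handed in: The lid is within 0.04 rad of fully shut, all five keys are up again (within 1 mm), the radio stands within 20 mm of where it was, level and at rest, and the other things are within 20 mm of where they were (value of joint lid below 0.04 rad and value of joint each of play_key, stop_key, back_key, next_key, program_key below 0.001 m and distance of each of radio, cd_cases, mug, remote, screwdriver from where it was at the start of the episode below 0.02 m and angle between radio's own z axis and vertical below 0.05 rad and linear speed of radio below 0.02 m/s); the robot touches nothing.
It fails at once if play is pressed while the lid is still open (value of joint play_key above 0.002 m and value of joint lid above 0.06 rad).
It fails at once if another key is pressed (more than 1.5 mm) (value of joint any of stop_key, back_key, next_key, program_key above 0.0015 m).
It fails at once if not gentle: the lid is slammed (faster than 2.5 rad/s), or the radio is pressed or struck with more than 40 N (velocity of joint lid below -2.5 rad/s or contact force between any of the fingers, the arm and radio above 40 N).
It fails at once if the radio is shoved more than 20 mm, lifted or tipped (distance of radio from where it was at the start of the episode above 0.02 m or height (world z) of radio above 0.008 m or angle between radio's own z axis and vertical above 0.06 rad).
It fails at once if something beside the radio is moved more than 20 mm (distance of any of cd_cases, mug, remote, screwdriver from where it was at the start of the episode above 0.02 m).
It also fails if it takes over 38 s, if anything falls off the work surface, if the arm or the gripper's body presses on something with over 40 N, if the wrist force passes 120 N, or if a joint passes its speed limit or range.

## Working session

There is one attempt and no reset: what is moved stays moved. The work goes in short steps, Python scripts to look and compute and a tool call to move; the robot and the scene stay as the last step left them, time stands still between calls to the robot, and variables do not carry over. Pictures are saved under pics/ and viewed, and the job is handed in when it is done.

Besides the shell and the picture viewer there is one more tool, called as name(argument=value, ...) on one line, values as JSON. play_rows: Moves the arm, as the interface text tells. Its arguments: {"type":"object","properties":{"commands":{"type":"array"},"grip":{"type":"number"},"newtons":{"type":"number"}},"required":["commands"]}

```bash
mkdir -p pics; cat > h.py <<'E'
import numpy as np,cv2
from rig import robot,cams,nets
def save(p,n): cv2.imwrite('pics/'+n+'.png',cv2.cvtColor(p['img'],cv2.COLOR_RGB2BGR))
E
python3 - <<'E'
from h import *
o=robot.get_obs();print({k:np.round(v,3) for k,v in o.items()},robot.tcp_to_grasp)
ims=[]
for n in ['scene','top']:
    p=cams.camera(n);save(p,n+'0');print(n,p['fx'],p['fy'],p['cx'],p['cy'],np.round(p['world_to_cam'],3).tolist(),[k for k in p])
    for t in ['radio','lid','play_key','stop_key','program_key','mug','cd_cases','remote','screwdriver']:
        r=nets.outline_of(p,t)
        for d in r[:2]:
            ys,xs=np.where(d['region']);print(t,round(d['conf'],2),np.round(d['pixel'],1),xs.min(),xs.max(),ys.min(),ys.max())
E
```

```text
{'time': np.float64(0.0), 'q': array([ 1.089,  0.528,  1.434, -0.   ,  1.181, -0.178]), 'joint_velocities': array([ 0.   , -0.002, -0.001,  0.001, -0.   , -0.   ]), 'joint_torque': array([  0.   , -44.005, -17.659,   0.063,   0.058,  -0.   ]), 'position': array([0.187, 0.596, 0.222]), 'tool_rot': array([ 0.151,  0.988, -0.001, -0.   ]), 'ft_force': array([-0.277, -0.312, -0.911]), 'moment': array([0.043, 0.052, 0.003]), 'grip_width': np.float64(0.087)} 0.0187
scene 410.57018758366115 410.57018758366115 284.69470374140377 204.04957384666199 [[-0.753, 0.658, -0.011, 0.372], [-0.546, -0.615, 0.568, 0.216], [0.367, 0.434, 0.823, -1.512], [0.0, 0.0, 0.0, 1.0]] ['img', 'fx', 'fy', 'cx', 'cy', 'world_to_cam', 'shot']
radio 0.76 [286.  248.9] 203 361 180 325
radio 0.27 [377.5 313.1] 347 414 283 348
lid 0.93 [270.9 235.3] 245 300 205 269
lid 0.3 [209.1 204.4] 192 223 188 225
play_key 0.55 [310.4 223.6] 307 316 219 228
play_key 0.17 [285.6 246.5] 202 362 180 325
mug 0.7 [209.3 206.2] 192 223 188 225
cd_cases 0.83 [379.8 310.7] 347 415 282 348
remote 0.71 [359.1 235.7] 329 375 220 258
remote 0.47 [207.  203.2] 193 222 188 224
top 493.8055222072292 493.8055222072292 283.18574655787916 208.42858258871217 [[0.009, -1.0, -0.004, 0.027], [0.995, 0.008, 0.104, -0.509], [-0.104, -0.005, 0.995, -1.204], [0.0, 0.0, 0.0, 1.0]] ['img', 'fx', 'fy', 'cx', 'cy', 'world_to_cam', 'shot']
radio 0.57 [251.3 168. ] 162 339 104 233
lid 0.84 [245.8 141.8] 214 279 131 154
lid 0.27 [369.5 147. ] 342 391 127 167
play_key 0.59 [228.8 208.3] 223 231 207 212
play_key 0.47 [242.1 207.7] 236 248 201 213
program_key 0.59 [282.1 201. ] 279 288 197 205
mug 0.75 [369.9 145.2] 341 391 127 169
cd_cases 0.57 [133.5 213.8] 105 164 187 239
remote 0.56 [221.7 259.6] 189 256 243 272
screwdriver 0.64 [322.3 236. ] 283 342 231 241
```

View pics/scene0.png

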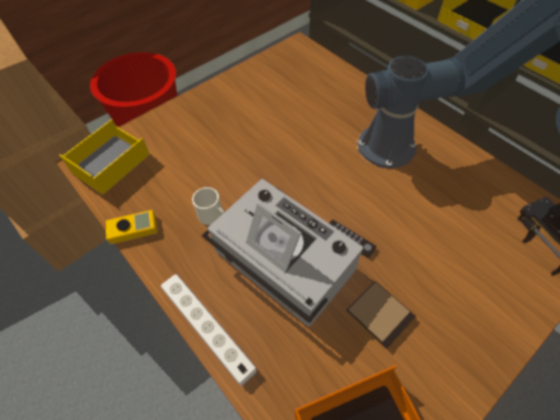

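View pics/top0.png

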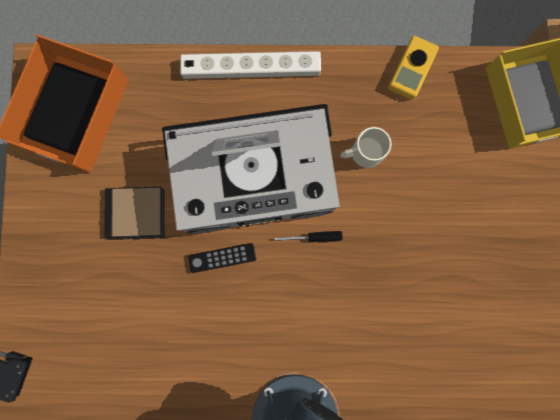

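```bash
python3 - <<'E'
import cv2
a=cv2.imread('pics/top0.png')[90:290,90:410];cv2.imwrite('pics/top0z.png',cv2.resize(a,None,fx=2.5,fy=2.5,interpolation=cv2.INTER_CUBIC))
a=cv2.imread('pics/scene0.png')[170:350,190:430];cv2.imwrite('pics/scene0z.png',cv2.resize(a,None,fx=3.3,fy=3.3,interpolation=cv2.INTER_CUBIC))
E
```

```text
(no output)
```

View pics/top0z.png

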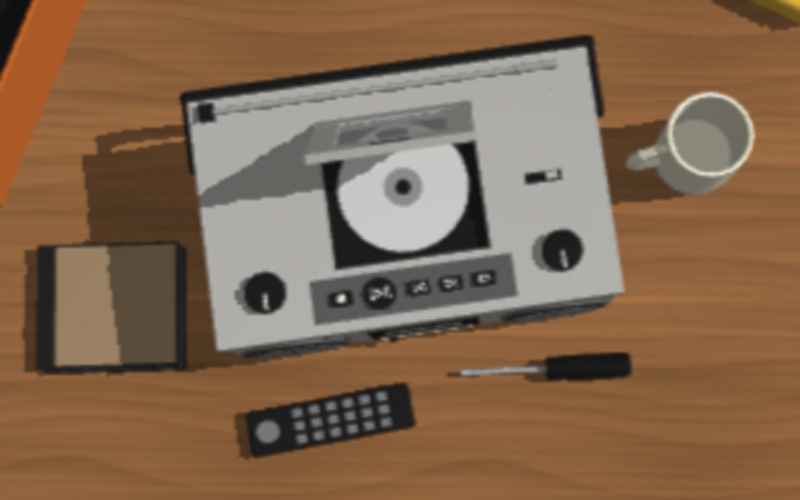

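View pics/scene0z.png

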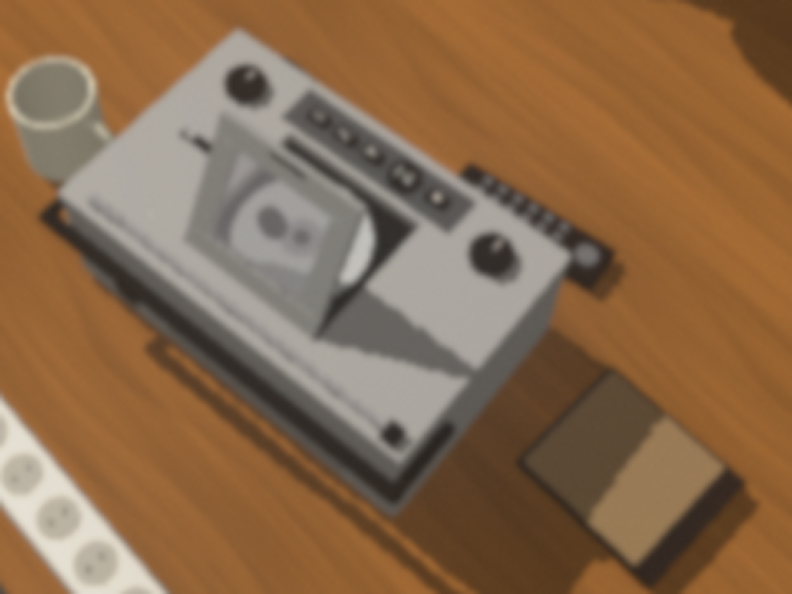

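```bash
cat > fit.py <<'E'
from h import *
from scipy.optimize import least_squares
def proj(p,P):
    c=(p['world_to_cam'][:3,:3]@P.T).T+p['world_to_cam'][:3,3]
    return np.c_[p['fx']*c[:,0]/-c[:,2]+p['cx'],p['fy']*-c[:,1]/-c[:,2]+p['cy']]
def R2W(v,P):
    c,s=np.cos(v[2]),np.sin(v[2]);P=np.array(P,float)
    return np.c_[v[0]+c*P[:,0]-s*P[:,1],v[1]+s*P[:,0]+c*P[:,1],P[:,2]]
E
python3 - <<'E'
from fit import *
t=cams.camera('top');s=cams.camera('scene')
L=lambda a,b,c:[a/1e3,b/1e3,c/1e3]
T=[(265,291,L(-70,135,150)),(558,250,L(-70,-135,150)),(379,293,L(-85,33,147)),(341,299,L(-85,68,147)),(418,288,L(-85,-2,147)),(451,283,L(-85,-32,147)),(485,278,L(-85,-62,147)),(217,350,L(-115,185,142)),(623,292,L(-115,-185,142))]
S=[(246,82,L(-70,-135,150)),(493,254,L(-70,135,150)),(403,178,L(-85,33,147)),(437,198,L(-85,68,147)),(318,117,L(-85,-62,147)),(238,30,L(-115,-185,142)),(572,256,L(-115,185,142))]
tp=np.array([[a/2.5+90,b/2.5+90] for a,b,_ in T]);TP=[c for *_,c in T]
sp=np.array([[a/3.3+190,b/3.3+170] for a,b,_ in S]);SP=[c for *_,c in S]
def f(v,use=3): 
    r=[]
    if use&1:r.append(proj(t,R2W(v,TP))-tp)
    if use&2:r.append(proj(s,R2W(v,SP))-sp)
    return np.concatenate(r).ravel()
for u in (1,2,3):
    r=least_squares(f,[.6,0,0.1],args=(u,));print(u,np.round(r.x,4));print(np.round(r.fun.reshape(-1,2),1).tolist())
v=r.x
def lid(a):
    o=[]
    for y in(70,-70): o.append([.08-.136*np.cos(a),y/1e3,.142+.136*np.sin(a)])
    return R2W(v,o)
lt=np.array([[305,156],[475,130]])/2.5+90; ls=np.array([[368,203],[225,110]])/3.3+[190,170]
g=lambda a:np.concatenate([proj(t,lid(a[0]))-lt,proj(s,lid(a[0]))-ls]).ravel()
r=least_squares(g,[1.]);print(r.x,np.round(r.fun.reshape(-1,2),1))
print('hinge',R2W(v,[[.08,0,.142]]),'edge mid',lid(r.x[0]).mean(0),'play',R2W(v,[[-.085,.033,.147]]))
for sy in (1,-1):print(R2W(v,[[.08,sy*.07,.142],[-.056,sy*.07,.142]]))
E
```

```text
1 [0.5869 0.1046 0.1505]
[[-0.5, 0.5], [1.5, -0.1], [0.0, -0.0], [-0.2, -0.2], [-0.1, -0.2], [-0.1, -0.1], [-0.5, 0.0], [-0.2, 0.1], [0.2, 0.1]]
2 [0.5912 0.1092 0.1503]
[[-0.4, 0.2], [-0.3, 0.1], [0.4, -0.5], [0.0, 0.3], [0.2, 0.0], [-0.2, -0.3], [0.3, 0.1]]
3 [0.588  0.1057 0.1492]
[[-1.0, -0.1], [1.0, -0.5], [-0.5, -0.5], [-0.8, -0.8], [-0.7, -0.7], [-0.7, -0.6], [-1.1, -0.4], [-0.8, -0.5], [-0.4, -0.3], [-0.2, -1.2], [-0.5, -1.4], [0.3, -2.0], [-0.0, -1.2], [0.2, -1.3], [-0.0, -1.5], [0.1, -1.3]]
[1.10764458] [[-0.8  0.2]
 [-0.6  1.1]
 [-1.4  1.1]
 [-0.5 -1. ]]
hinge [[0.66709454 0.11758683 0.142     ]] edge mid [0.60700858 0.10855671 0.26367224] play [[0.49902253 0.12569843 0.147     ]]
[[0.6566913  0.18680946 0.142     ]
 [0.52220162 0.16659745 0.142     ]]
[[0.67749779 0.0483642  0.142     ]
 [0.5430081  0.02815218 0.142     ]]
```

play_rows(commands=[{"x": 0,"y": 0,"z": -40,"spin": -0.15},{"x": 0,"y": 0,"z": -40,"spin": -0.15},{"x": 0,"y": 0,"z": -40,"spin": -0.15},{"x": 0,"y": 0,"z": 0,"spin": 0}], grip=0, newtons=20)

```text
time: 1.5
position: [0.1867, 0.5957, 0.3446]
tool_rot: [-0.077, 0.997, -0.002, -0.001]
ft_force: [-0.6, 0.2, 0.9]
grip_width: 0.063
```

```bash
cat > st.py <<'E'
from h import *
from scipy.spatial.transform import Rotation as R
v=np.array([.588,.1057,.1492])
def st():
    o=robot.get_obs();M=R.from_quat(o['tool_rot']).as_matrix();p=o['position']
    c,s=np.cos(v[2]),np.sin(v[2]);B=np.array([[c,-s,0],[s,c,0],[0,0,1]])
    print('t',o['time'].round(2),'w',p.round(4),'radio',((p-[v[0],v[1],0])@B*1e3).round(1),'yaw err',round(np.arctan2(*(B.T@M)[[1,0],1][::1])-np.pi/2,3),'F',o['ft_force'].round(2),'g',o['grip_width'].round(3))
    print('tool axes in radio',(B.T@M).round(3).tolist()); return o,M
E
python3 -c "
from st import *
st()"
```

```text
Traceback (most recent call last):
  File "st.py", line 7, in st
    print('t',o['time'].round(2),'w',p.round(4),'radio',((p-[v[0],v[1],0])@B*1e3).round(1),'yaw err',round(np.arctan2(*(B.T@M)[[1,0],1][::1])-np.pi/2,3),'F',o['ft_force'].round(2),'g',o['grip_width'].round(3))
              ^^^^^^^^^^^^^^^
AttributeError: 'float' object has no attribute 'round'
```

play_rows(commands=[{"x": -27,"y": -38,"z": 0,"spin": 0},{"x": -27,"y": -38,"z": 0,"spin": 0},{"x": -27,"y": -38,"z": 0,"spin": 0},{"x": -27,"y": -38,"z": 0,"spin": 0},{"x": -27,"y": -38,"z": 0,"spin": 0},{"x": -27,"y": -38,"z": 0,"spin": 0},{"x": -27,"y": -38,"z": 0,"spin": 0}])

```text
time: 2.2
position: [0.4168, 0.3593, 0.3438]
tool_rot: [-0.081, 0.997, 0.001, -0.001]
ft_force: [0.4, 0.9, 0.1]
grip_width: 0.0072
```

```bash
sed -i "s/o=robot.get_obs();/o={k:np.asarray(x) for k,x in robot.get_obs().items()};/" st.py
python3 -c "
from st import *
st()"
```

```text
t 2.2 w [0.4168 0.3593 0.3438] radio [-131.6  276.3  343.8] yaw err 0.013 F [0.44 0.89 0.13] g 0.007
tool axes in radio [[-1.0, -0.013, -0.001], [-0.013, 1.0, 0.002], [0.001, 0.002, -1.0]]
```

play_rows(commands=[{"x": -28,"y": -39,"z": 0,"spin": 0},{"x": -28,"y": -39,"z": 0,"spin": 0},{"x": -28,"y": -39,"z": 0,"spin": 0},{"x": -28,"y": -39,"z": 0,"spin": 0},{"x": -28,"y": -39,"z": 0,"spin": 0},{"x": -28,"y": -39,"z": 0,"spin": 0},{"x": -28,"y": -39,"z": 0,"spin": 0},{"x": 0,"y": 0,"z": 0,"spin": 0}])

```text
time: 3.0
position: [0.6638, 0.1034, 0.3374]
tool_rot: [-0.074, 0.997, 0.0, -0.002]
ft_force: [0.2, 0.3, -1.0]
grip_width: 0.0006
```

```bash
python3 -c "
from st import *
st()
p=cams.camera('wrist');save(p,'w1');print(p['mount'].round(3).tolist(),p['fx'],p['cx'],p['cy'])
save(cams.camera('scene'),'s1')
a=cv2.imread('pics/s1.png')[110:350,170:430];cv2.imwrite('pics/s1.png',cv2.resize(a,None,fx=2.5,fy=2.5,interpolation=cv2.INTER_CUBIC))
"
```

```text
t 3.0 w [0.6638 0.1034 0.3374] radio [ 74.6 -13.6 337.4] yaw err -0.002 F [ 0.23  0.25 -1.  ] g 0.001
tool axes in radio [[-1.0, 0.002, -0.004], [0.002, 1.0, 0.001], [0.004, 0.001, -1.0]]
[[-0.0, 0.957, 0.289, 0.079], [1.0, 0.0, -0.001, -0.001], [-0.001, 0.289, -0.957, -0.162], [0.0, 0.0, 0.0, 1.0]] 303.5713703954761 281.2985222632733 207.35570906694318
```

View pics/w1.png

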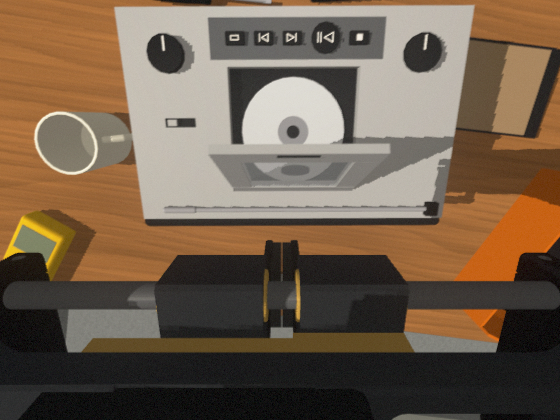

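View pics/s1.png

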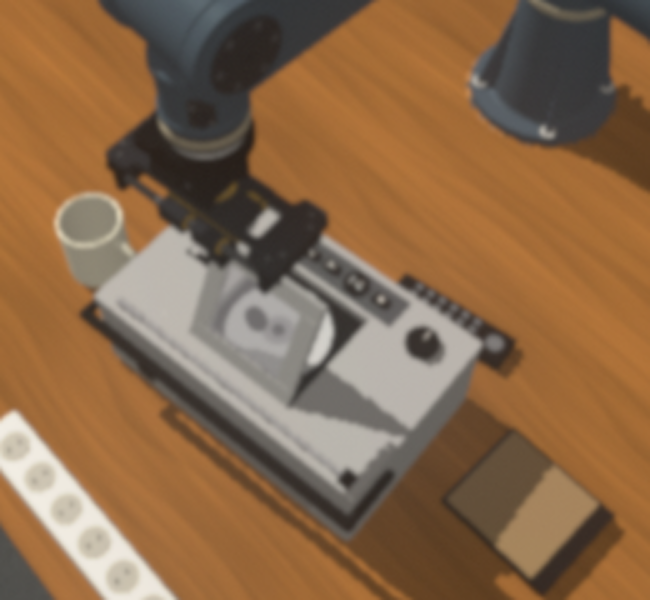

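```bash
cat > wf.py <<'E'
from fit import *
from scipy.spatial.transform import Rotation as R
def wcam(p,o):
    T=np.eye(4);T[:3,:3]=R.from_quat(o['tool_rot']).as_matrix();T[:3,3]=o['position']
    p=dict(p);p['world_to_cam']=np.linalg.inv(T@p['mount']);return p
E
python3 - <<'E'
from wf import *
o=robot.get_obs();w=wcam(cams.camera('wrist'),o)
L=lambda a,b,c:[a/1e3,b/1e3,c/1e3]
W=[(326,37.5,L(-85,33,147)),(360,37,L(-85,68,147)),(264,37.5,L(-85,-32,147)) ,(292,37.5,L(-85,-2,147)),(235,38,L(-85,-62,147)),(117,8,L(-115,-185,142)),(473,6,L(-115,185,142))]
# keys: from image left: program(235), next(264), back(292), play, stop
wp=np.array([[a,b] for a,b,_ in W]);WP=[c for *_,c in W]
r=least_squares(lambda v:(proj(w,R2W(v,WP))-wp).ravel(),[.588,.106,.149]);v=r.x
print(np.round(v,4),np.round(r.fun.reshape(-1,2),1).tolist())
le=np.array([[390,146],[209,149]])
g=lambda a:(proj(w,R2W(v,[[.08-.136*np.cos(a[0]),y,.142+.136*np.sin(a[0])] for y in(.07,-.07)]))-le).ravel()
r=least_squares(g,[1.]);print(r.x,r.fun.round(1))
print(proj(w,R2W(v,[[.08,.07,.142],[.08,-.07,.142]])).round(0))
E
```

```text
[0.5856 0.1111 0.1579] [[0.4, 0.1], [-0.1, 0.4], [0.0, 0.5], [0.8, 0.3], [0.2, 0.2], [-2.2, -0.5], [0.9, -0.5]]
[1.0894082] [ 1.7  0.8  1.3 -0.9]
[[351. 191.]
 [236. 191.]]
```

play_rows(commands=[{"x": 4,"y": 9,"z": 35,"spin": 0},{"x": 4,"y": 8,"z": 35,"spin": 0},{"x": 0,"y": 0,"z": 30,"spin": 0},{"x": 0,"y": 0,"z": 0,"spin": 0}])

```text
time: 3.55
position: [0.6442, 0.1321, 0.2389]
tool_rot: [-0.08, 0.997, 0.003, -0.002]
ft_force: [0.1, -0.0, 0.2]
grip_width: 0.0002
```

```bash
sed -i 's/^v=.*/v=np.array([.587,.109,.154])/' st.py; python3 -c "
from st import *
st()
p=cams.camera('wrist');save(p,'w2')
"
```

```text
t 3.55 w [0.6442 0.1321 0.2389] radio [ 60.1  14.  238.9] yaw err 0.006 F [ 0.09 -0.    0.25] g 0.0
tool axes in radio [[-1.0, -0.006, -0.003], [-0.006, 1.0, 0.006], [0.003, 0.006, -1.0]]
```

View pics/w2.png

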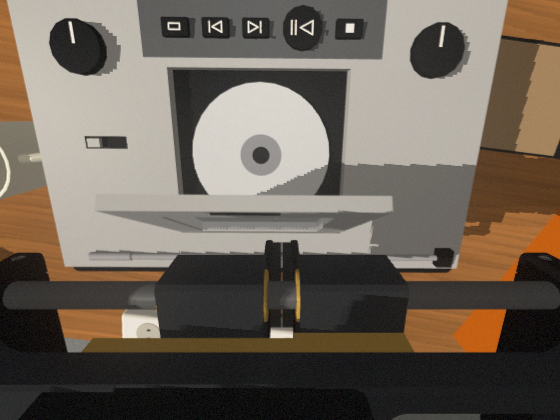

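play_rows(commands=[{"x": 10,"y": -6,"z": 4,"spin": 0},{"x": 9,"y": -6,"z": 5,"spin": 0},{"x": 9,"y": 0,"z": 5,"spin": 0},{"x": 8,"y": 0,"z": 6,"spin": 0},{"x": 7,"y": 0,"z": 7,"spin": 0}])

```text
time: 4.1
position: [0.6091, 0.1165, 0.2229]
tool_rot: [-0.082, 0.997, 0.003, 0.011]
ft_force: [-0.1, 0.3, 1.5]
grip_width: 0.0004
```

```bash
python3 -c "
from st import *
st()
p=cams.camera('wrist');save(p,'w3')
"
```

```text
t 4.1 w [0.6091 0.1165 0.2229] radio [ 22.9   4.  222.9] yaw err 0.01 F [-0.12  0.29  1.52] g 0.0
tool axes in radio [[-1.0, -0.01, 0.023], [-0.01, 1.0, 0.004], [-0.023, 0.003, -1.0]]
```

View pics/w3.png

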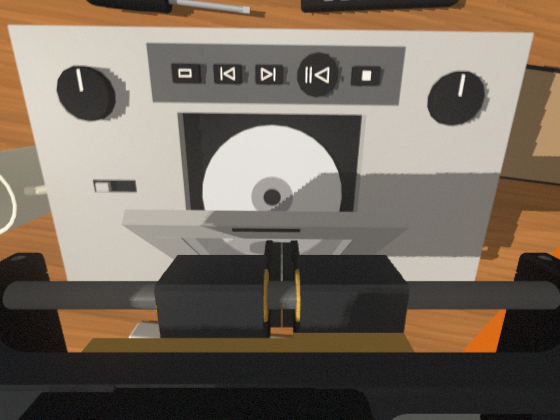

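play_rows(commands=[{"x": 7,"y": 0,"z": 7,"spin": 0},{"x": 7,"y": 0,"z": 8,"spin": 0},{"x": 6,"y": 0,"z": 8,"spin": 0},{"x": 5,"y": 0,"z": 9,"spin": 0},{"x": 4,"y": 0,"z": 9,"spin": 0}])

```text
time: 4.65
position: [0.5785, 0.1117, 0.1785]
tool_rot: [-0.082, 0.997, 0.003, 0.011]
ft_force: [0.6, 0.9, 1.0]
grip_width: 0.0006
```

```bash
python3 -c "
from st import *
st()
p=cams.camera('wrist');save(p,'w4')
"
```

```text
t 4.65 w [0.5785 0.1117 0.1785] radio [ -8.    4.  178.5] yaw err 0.01 F [0.59 0.92 1.01] g 0.001
tool axes in radio [[-1.0, -0.01, 0.022], [-0.01, 1.0, 0.004], [-0.022, 0.003, -1.0]]
```

View pics/w4.png

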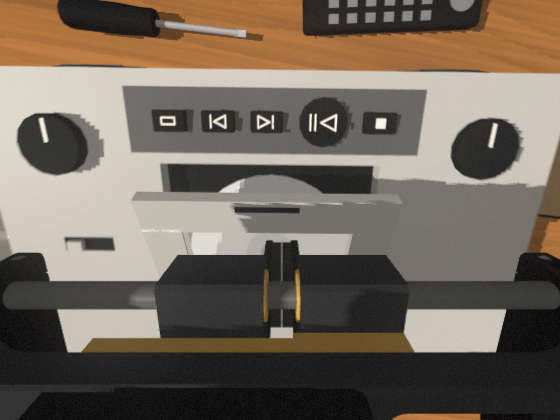

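play_rows(commands=[{"x": 3,"y": 0,"z": 9,"spin": 0},{"x": 2,"y": 0,"z": 9,"spin": 0},{"x": 1,"y": 0,"z": 9,"spin": 0},{"x": 0,"y": 0,"z": 5,"spin": 0},{"x": 0,"y": 0,"z": 3,"spin": 0}])

```text
time: 5.2
position: [0.5707, 0.1107, 0.1406]
tool_rot: [-0.082, 0.997, 0.003, 0.008]
ft_force: [-9.4, -0.9, 37.3]
grip_width: 0.0007
```

play_rows(commands=[{"x": 0,"y": 0,"z": 2,"spin": 0},{"x": 0,"y": 0,"z": 2,"spin": 0}])

```text
time: 5.4
position: [0.5706, 0.1107, 0.1412]
tool_rot: [-0.082, 0.997, 0.002, 0.008]
ft_force: [-3.8, -0.5, 12.0]
grip_width: 0.0006
```

play_rows(commands=[{"x": 0,"y": 0,"z": -5,"spin": 0},{"x": 0,"y": 0,"z": -15,"spin": 0},{"x": 0,"y": 0,"z": -20,"spin": 0},{"x": 10,"y": 10,"z": -20,"spin": 0},{"x": 0,"y": 0,"z": 0,"spin": 0}])

```text
time: 5.9
position: [0.5584, 0.1186, 0.2024]
tool_rot: [-0.082, 0.997, 0.002, 0.008]
ft_force: [0.2, -0.7, -0.5]
grip_width: 0.0006
```

```bash
python3 -c "
from st import *
st()
p=cams.camera('wrist');save(p,'w5')
"
```

```text
t 5.9 w [0.5584 0.1186 0.2024] radio [-26.8  13.8 202.4] yaw err 0.01 F [ 0.25 -0.71 -0.47] g 0.001
tool axes in radio [[-1.0, -0.01, 0.016], [-0.01, 1.0, 0.003], [-0.016, 0.003, -1.0]]
```

View pics/w5.png

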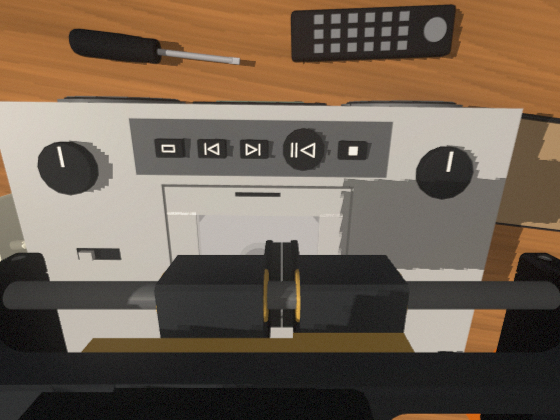

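```bash
python3 - <<'E'
from wf import *
o=robot.get_obs();p0=cams.camera('wrist');w=wcam(p0,o)
ym={'play_key':33,'stop_key':68,'back_key':-2,'next_key':-32,'program_key':-62}
for n in ['play_key','lid']:
    for d in nets.outline_of(p0,n)[:2]:
        ys,xs=np.where(d['region']);print(n,round(d['conf'],2),np.round(d['pixel'],1),xs.min(),xs.max(),ys.min(),ys.max())
wp=np.array([[303.5,149.5],[353,150],[253,149],[212,149],[168,148]]);WP=[[-.085,y/1e3,.147] for y in (33,68,-2,-32,-62)]
r=least_squares(lambda v:(proj(w,R2W(v,WP))-wp).ravel(),[.588,.106,.149]);v=r.x
print(np.round(v,4),np.round(r.fun.reshape(-1,2),1).tolist())
P=R2W(v,[WP[0]])[0];M=R.from_quat(o['tool_rot']).as_matrix()
print('play',P,'old',R2W([.587,.109,.154],[WP[0]]),'tool shift',(M.T@(P-np.array(o['position']))*1e3).round(1))
# lid edge: at shut predicted
print(proj(w,R2W(v,[[-.056,.07,.142],[-.056,-.07,.142]])).round(1), proj(w,R2W(v,[[.08-.136*np.cos(.06),y,.142+.136*np.sin(.06)] for y in (.07,-.07)])).round(1))
E
python3 -c "
import cv2
a=cv2.imread('pics/w5.png')[110:260,120:410];cv2.imwrite('pics/w5z.png',cv2.resize(a,None,fx=2.7,fy=2.7,interpolation=cv2.INTER_CUBIC))"
```

```text
play_key 0.92 [307.2 147.6] 284 325 129 169
play_key 0.51 [252.3 185.7] 0 525 95 353
lid 0.77 [254.  221.3] 165 352 184 337
[0.5906 0.104  0.1539] [[0.2, 0.1], [0.6, 0.0], [0.7, 0.1], [-1.2, -0.3], [-0.2, 0.3]]
play [0.50155366 0.12359512 0.147     ] old [[0.497944   0.12857114 0.147     ]] tool shift [56.4 14.7 53.4]
[[351.5 188.5]
 [163.4 186.8]] [[354.  191.6]
 [159.3 189.9]]
```

View pics/w5z.png

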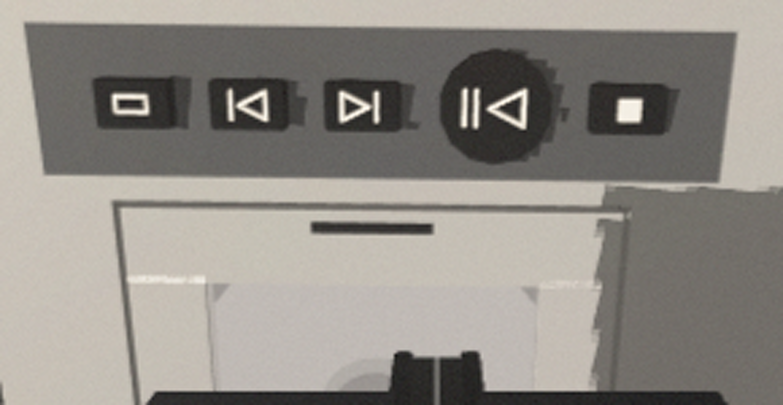

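play_rows(commands=[{"x": 28,"y": 8,"z": 0,"spin": 0},{"x": 28,"y": 8,"z": 0,"spin": 0},{"x": 0,"y": 0,"z": 15,"spin": 0},{"x": 0,"y": 0,"z": 15,"spin": 0},{"x": 0,"y": 0,"z": 0,"spin": 0}])

```text
time: 6.6
position: [0.4978, 0.123, 0.1627]
tool_rot: [-0.081, 0.997, 0.002, 0.002]
ft_force: [-0.2, 0.9, -0.4]
grip_width: 0.001
```

```bash
python3 -c "
from st import *
v[:]=[.5895,.106,.154]
st()
p=cams.camera('wrist');save(p,'w6')
p=cams.camera('scene');save(p,'s6')
a=cv2.imread('pics/s6.png')[150:300,190:400];cv2.imwrite('pics/s6.png',cv2.resize(a,None,fx=3.6,fy=3.6,interpolation=cv2.INTER_CUBIC))
"
```

```text
t 6.6 w [0.4978 0.123  0.1627] radio [-88.   30.9 162.7] yaw err 0.007 F [-0.19  0.85 -0.4 ] g 0.001
tool axes in radio [[-1.0, -0.007, 0.005], [-0.007, 1.0, 0.004], [-0.005, 0.004, -1.0]]
```

View pics/w6.png

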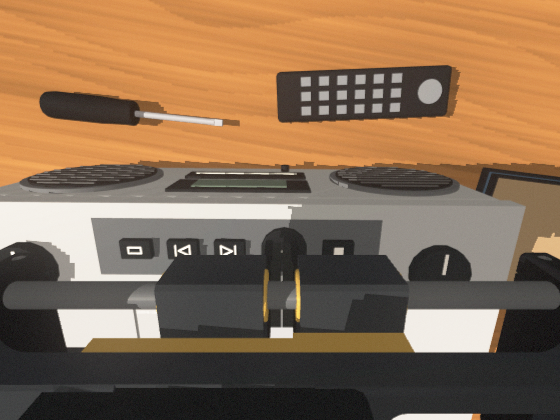

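View pics/s6.png

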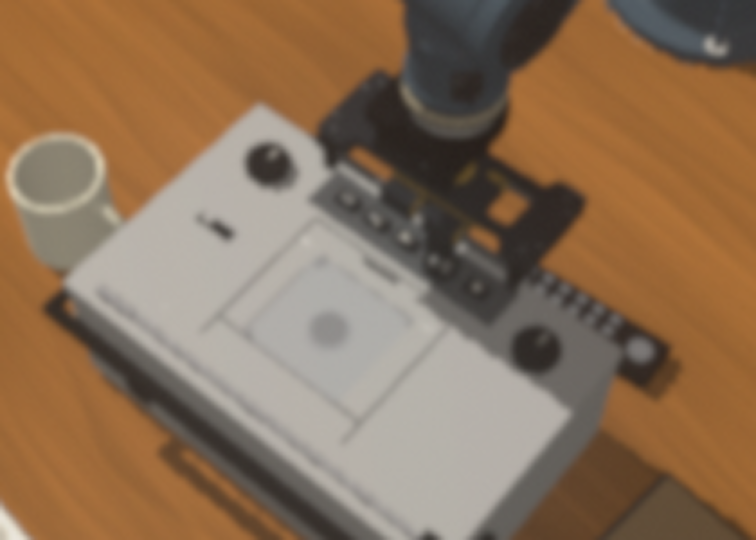

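```bash
python3 - <<'E'
from wf import *
o=robot.get_obs();w=wcam(cams.camera('wrist'),o)
p=np.array(o['position']);M=R.from_quat(o['tool_rot']).as_matrix()
for dx in(-8,0,8,15): print(dx,proj(w,np.array([[*(p+M[:,0]*dx/1e3)[:2],.147]])).round(1))
E
```

```text
-8 [[282.7 255.8]]
0 [[282.8 244.5]]
8 [[282.8 232.9]]
15 [[282.8 222.5]]
```

play_rows(commands=[{"x": -3,"y": 0,"z": 5,"spin": 0},{"x": 0,"y": 0,"z": 5,"spin": 0},{"x": 0,"y": 0,"z": 3,"spin": 0},{"x": 0,"y": 0,"z": 1,"spin": 0}])

```text
time: 7.15
position: [0.5062, 0.1235, 0.1513]
tool_rot: [-0.08, 0.997, 0.002, 0.007]
ft_force: [-0.3, -0.4, 0.5]
grip_width: 0.0005
```

play_rows(commands=[{"x": 0,"y": 0,"z": 1,"spin": 0},{"x": 0,"y": 0,"z": 1,"spin": 0}])

```text
time: 7.35
position: [0.5062, 0.1235, 0.1491]
tool_rot: [-0.08, 0.997, 0.002, 0.007]
ft_force: [-0.7, -0.3, -0.3]
grip_width: 0.0007
```

play_rows(commands=[{"x": 2,"y": 0,"z": 0,"spin": 0},{"x": 0,"y": 0,"z": 1,"spin": 0},{"x": 0,"y": 0,"z": 1,"spin": 0},{"x": 0,"y": 0,"z": 1,"spin": 0}])

```text
time: 7.75
position: [0.5042, 0.1232, 0.1464]
tool_rot: [-0.081, 0.997, 0.002, 0.008]
ft_force: [-0.2, -0.3, 1.6]
grip_width: 0.0003
```

play_rows(commands=[{"x": 0,"y": 0,"z": 1,"spin": 0}])

```text
time: 7.85
position: [0.5042, 0.1232, 0.1456]
tool_rot: [-0.081, 0.997, 0.002, 0.008]
ft_force: [-1.4, -0.0, 2.7]
grip_width: 0.0008
```

play_rows(commands=[{"x": 0,"y": 0,"z": 1,"spin": 0}])

```text
time: 7.95
position: [0.5042, 0.1232, 0.1447]
tool_rot: [-0.081, 0.997, 0.002, 0.008]
ft_force: [-0.2, -0.0, 2.7]
grip_width: 0.0005
```

play_rows(commands=[{"x": 0,"y": 0,"z": 1,"spin": 0}])

```text
time: 8.05
position: [0.5042, 0.1232, 0.1438]
tool_rot: [-0.081, 0.997, 0.002, 0.008]
ft_force: [-0.8, 0.1, 3.4]
grip_width: 0.0003
```

play_rows(commands=[{"x": 0,"y": 0,"z": 1,"spin": 0}])

```text
time: 8.15
position: [0.5042, 0.1232, 0.1433]
tool_rot: [-0.081, 0.997, 0.002, 0.008]
ft_force: [-2.2, -0.4, 12.6]
grip_width: 0.0003
```

play_rows(commands=[{"x": 0,"y": 0,"z": 1,"spin": 0}])

```text
time: 8.25
position: [0.5042, 0.1232, 0.1432]
tool_rot: [-0.081, 0.997, 0.002, 0.008]
ft_force: [-2.5, -0.8, 13.9]
grip_width: 0.0006
```

play_rows(commands=[{"x": 0,"y": 0,"z": -3,"spin": 0},{"x": 0,"y": 0,"z": -10,"spin": 0},{"x": 0,"y": 0,"z": -30,"spin": 0},{"x": 0,"y": 0,"z": -40,"spin": 0},{"x": -30,"y": 0,"z": -40,"spin": 0},{"x": -40,"y": 0,"z": 0,"spin": 0},{"x": 0,"y": 0,"z": 0,"spin": 0}])

```text
time: 8.95
position: [0.5716, 0.1343, 0.2724]
tool_rot: [-0.081, 0.997, 0.002, 0.007]
ft_force: [-0.9, 0.2, -0.3]
grip_width: 0.0006
```

```bash
python3 -c "
from st import *
st()
p=cams.camera('wrist');save(p,'w7')
p=cams.camera('scene');save(p,'s7')
a=cv2.imread('pics/s7.png')[150:360,180:430];cv2.imwrite('pics/s7.png',cv2.resize(a,None,fx=2.8,fy=2.8,interpolation=cv2.INTER_CUBIC))
"
```

```text
t 8.95 w [0.5716 0.1343 0.2724] radio [-11.4  27.3 272.4] yaw err 0.007 F [-0.94  0.16 -0.33] g 0.001
tool axes in radio [[-1.0, -0.007, 0.014], [-0.007, 1.0, 0.003], [-0.014, 0.003, -1.0]]
```

View pics/w7.png

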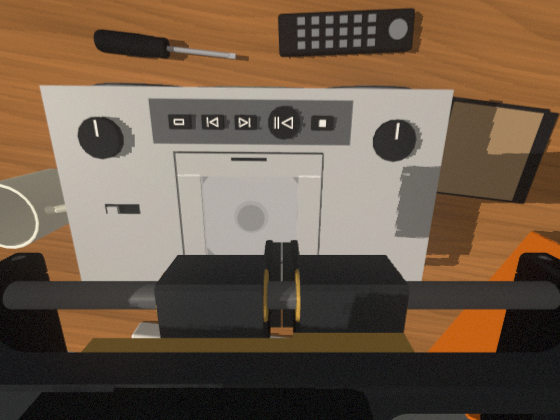

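View pics/s7.png

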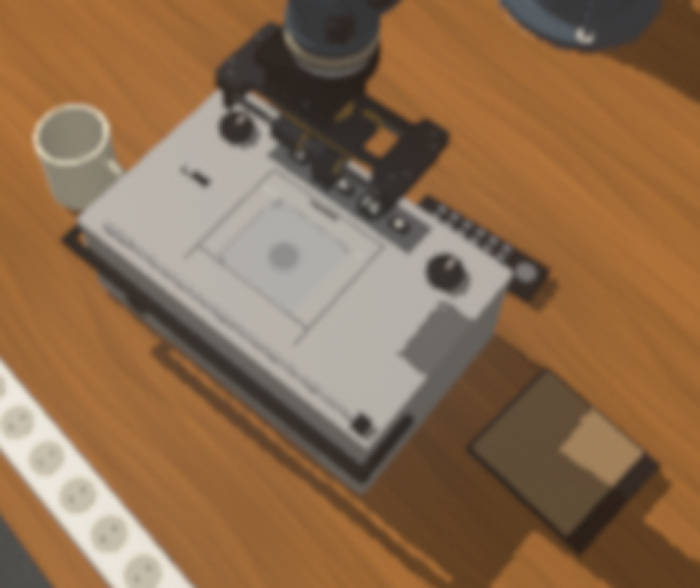

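```bash
python3 -c "
from rig import robot
print(robot.hand_in())"
```

```text
the job is handed in; nothing more can be done
None
```

I pushed the disc lid shut with the closed fingertips, swinging it from about 1.1 rad down to flush. I then pressed the play key to its stop, backed off clear of the radio, and handed the job in at about 9 s.

- **Lid:** in the last wrist and scene pictures it looks flush. Its free edge was within about 2 px of where it should be when shut.
- **Play key:** it gave way from about z = 147 mm to 143 mm. The force stayed near 3 N, then jumped to about 13 N at the stop, and the key was up again afterwards. The other keys look untouched.
- **Surroundings:** the radio, mug, CD cases, remote and screwdriver look unmoved in the last pictures; I did not re-measure their positions. The arm touches nothing.

**Checks that were tight or disagreed:**
- **Lid contact force:** the wrist sensor read 37 N as the lid reached its stop, close to the 40 N limit. Readings come only at the end of a move, so a brief higher peak can't be ruled out. The hold after that was 12 N.
- **Radio position:** estimates from the different cameras differed by 3 to 7 mm. I lined up the key press from the close wrist view.
- **Shift over the key:** one 3 mm shift came out at 8 mm, and I moved 2 mm back before pressing.

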